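# Set the driver's clutch collar for the next bolt

## Robot

A 6-joint arm with a two-finger parallel gripper is mounted at the origin on the work surface. World frame = base frame: x ahead of the robot, y to its left, z up, the work surface at z = 0. Lengths are in mm, angles in degrees, forces in N, time in s.
With the tool pointing down it reaches from about 300 to 850 mm from the base axis. Payload 4.2 kg.
Tool frame: the origin (TCP) lies on the mounting face of the last link; the fingertips stand 191 mm ahead of it and the grasp point (between the pads) lies 172 mm ahead of it; z points along the fingers, y is the direction in which the jaws open and shut (so a half turn about z gives the same grasp; the last joint's range is limited). The gripper opens to 91 mm and grips with 3 to 60 N. Pads are 32 mm wide; open, the fingers measure 118 mm over their backs; the gripper's body (76 mm by 178 mm) begins 60 mm behind the grasp point.
Start: joints at [71.505, 18.312, 89.639, -0, 72.044, -1.146], TCP at [171.458, 548.84, 404.776] pointing down, gripper open.
Joint ranges: [-177.97, 177.97], [-48.28, 115.42], [12.27, 149.76], [-77.06, 257.06], [2.81, 150.46], [-146.56, 146.56]. Speed limits (degrees/s): [147.25, 147.25, 180, 180, 180, 180].

## Interface

Orientations are given as [roll, pitch, yaw] about the fixed x, y, z axes, in that order (R = Rz(yaw) Ry(pitch) Rx(roll)).
In Python, from workcell import env gives the robot as it stands.
- The arm moves only by the shell command python3 -m handwheel 'ROWS' [FORCE]. ROWS is JSON, a list of rows, each an object with "gripper": the opening in per cent of the stroke, from 0 (shut) to 100 (fully open); "travel": the shift along the tool's x, y, z in m, a list of three; "twist": the turn about the tool's z in rad. In form: [{"gripper": gripper, "travel": [x, y, z], "twist": twist}, ...]. A call has 1 to 5 rows; each row shifts and turns the commanded pose from where the row before left it, along the tool's axes as they then stand; what a row does not reach is not made up. A row lasts 1/12 s, in which the tool goes at most 41.7 mm and 7.16 degrees, less where a joint would pass 70% of its speed; a pose out of reach is approached as far as the arm can. A call with a gripper value outside its range is refused whole. The fingers move at their own pace and stop on an object; FORCE is the grip in N (left out, the last holds). Time passes only in rows, so rows that do not move let the fingers close. It gives the time, the measured TCP pose, the force and the opening at its end, in the units of the state.
- env.state(): the state, without advancing time (a new reading comes with each control period).
- env.grab_frame(name): name is "scene" or "side" or "wrist"; returns a dict with "frame" (480x640x3 uint8, red, green, blue), "intrinsics" (3x3 intrinsics, pixels), "k1" (the pictures are not rectified: a ray, as slopes to the right and down, at radius r is drawn at 1 + k1 r^2 times it, then the intrinsics apply), "extrinsics" (4x4, takes a point from camera to world coordinates). Camera axes: x right, y down, z forward; pixel columns grow to the right and rows downward; lengths in mm; the calibration is good to about 2 mm. A picture is of the moment at which its call begins. There is no depth.
- env.job_done(): hands the job in, once; it reports no verdict.
Trained networks look in the newest picture that a camera, given by its name, has taken for a name from the list of things; names that differ only in an ending like _2 or _b are one class to them, and where a whole thing is asked for, a point or a joint stands for the part that bears it (a point fixed in the world has none). Each returns a list of dicts, best first, with "confidence" (0 to 1); they miss things now and then, are a little off and sometimes report something else, mostly with a low value. They report only what shows in the picture. A call takes as long as a camera call. They do not tell look-alikes from the thing itself.
- env.trace(camera, thing): "pixels" (480x640 bool, what is visible of it) and "uv" ([column, row] in pixels, amid what is visible of it).
- env.pinpoint(camera, thing): "uv" ([column, row] in pixels: a listed point, or the origin of a listed thing).
The state is a dict: "time_s": time; "qpos": joint angles; "qvel": joint speeds; "effort": joint torques, N m; "ee_pos": TCP position; "ee_rot": TCP orientation; "force": force on the tool from outside, world axes, zero at the start; "torque": the same for the moment, N m; "gripper_width": finger opening in mm.
Only numpy, scipy, OpenCV 4.12 (cv2) and the standard library are available. Lean on these libraries where they do the work, as an engineer would, in place of code of your own. Each camera call takes 0.05 s, during which the arm holds its last target. There are 200 camera calls.

## Task

The bolt standing in the round dish is the next one to be driven: set the driver's clutch collar to number 1 if it is the short bolt, 2 if it is the middle one and 8 if it is the long one. First swing the guard bail back out of the way, turn the collar till it clicks in at that number, then swing the bail fully home over the nose again and let go. Leave the bolts and everything else on the bench where they are.

Things in the scene. Friction and masses are not known exactly. Their poses are not given: they have to be found in the camera images.
- driver: Black inline power driver, 40 mm thick, clamped nose-up. Origin: centre of the upper face of its fixed white number ring (disc 92 mm across), 150 mm over the bench. z: the driver's axis, out of the nose, leaning 30 degrees from vertical, roughly towards the robot (yaw varies). y: level, parallel to the bail's hinge. x: uphill across the ring, away from the robot.
- number_ring (a point): Same point and axes as driver. Digits 0 to 9 stand on the ring's face every 30 degrees: digit n lies at the angle 135 - 30 n degrees from x towards y. A dark pointer at the collar's foot (reaching 32 mm from the axis, 5 mm high) and a white line on the collar's top point to the digit set.
- stand: Fixed aluminium stand that carries the driver. Origin on the bench straight below the number ring's centre, z up, x as the driver's x made level. Its base plate, 12 mm thick and 110 mm wide, reaches from x = -50 to x = 120 mm; two saddle plates on it hold the driver.
- collar_grip (a point): Point on the driver's axis inside the clutch collar, 28 mm above the ring's face, axes as driver: a good height to grip. The collar: dark ribbed steel cylinder, 44 mm in diameter, from 0 to 42 mm above the ring; a bit stub 12 mm thick stands on it up to 54 mm. With the bail back it is free all round for fingers coming down the axis; they must stay above the ring.
- collar (a joint): Angle of the clutch collar, rad: n x 0.5236 with the pointer at digit n (0 to 4.712, stops at 0 and 9). It grows as the collar turns clockwise, seen looking down onto the nose. Spring detents every 30 degrees (peak under 0.1 N m) draw it to the nearest digit when let go. It starts at 4, 5 or 6.
- bail (a joint): Angle of the guard bail, rad: 0 = home (arms along the driver's axis, crossbar over the nose), growing as it swings over to the driver's x side, away from the robot, up to 1.85 = fully back. Stiff hinge: it stays where it is left; up to 2 N at the crossbar moves it. It is clear of the collar from about 1.3.
- bail_bar (a point): Middle of the bail's crossbar. The bail is a U of 8 mm steel wire; crossbar 132 mm long along the driver's y, its middle 50 mm in a black rubber grip 13 mm thick. At bail angle t this point lies 94 sin t mm along x and 94 cos t mm along z of driver from bail_hinge; at home 85 mm above the ring, 31 mm above the stub's end. Axes turn with the bail.
- bail_hinge (a point): Point on the bail's hinge line, on the driver's axis, 9 mm below the number ring's face; the hinge line runs along the driver's y. Axes as driver.
- dish: The round dish: black plastic, 80 mm across the rim, 14 mm high, fixed to the bench; origin under its centre, z up. One bolt stands in it, within 10 mm of its centre. It may be on either side of the bench.
- bolt_short_centre (a point): Half-way up the short hex bolt, standing on its head: 25 mm tall in all, head 18 mm wide and 7 mm high, shank 8 mm. Not to be touched. z up.
- bolt_middle_centre (a point): Half-way up the middle hex bolt, standing on its head: 44 mm tall in all, head 23 mm wide and 9 mm high, shank 10 mm. Not to be touched. z up.
- bolt_long_centre (a point): Half-way up the long hex bolt, standing on its head: 67 mm tall in all, head 28 mm wide and 11 mm high, shank 12 mm. Not to be touched. z up. The two bolts that are not in the dish stand in a grey tray on the other side.
- antenna_centre (a point): Bystander, half-way up a loose black rod antenna: foot 56 mm across and 20 mm high, rod 12 mm thick, 190 mm tall in all; stands to one side of the driver, 0.13 to 0.18 m off. z up.
- jar_centre (a point): Bystander, half-way up a loose clear jar 56 mm across and 100 mm tall, to the other side of the driver. z up.
- modem_centre (a point): Bystander, centre of a flat black modem box 90 x 130 x 30 mm, loose. z up.
- terminal_strip_centre (a point): Bystander, centre of a loose terminal strip 45 x 120 x 42 mm. z up.
- screwdriver_grip (a point): Bystander, handle of a loose screwdriver lying on the bench. x along it.
Mind the look-alikes: they are no part of the job. Of the things that look like the dish, take the one that is farthest from the robot's base at the start.

How it is judged:
By the outcome, as a careful person would: the job done as asked, in the order asked, and still so for the second after the job is handed in, with the robot touching nothing.
It also fails if it takes over 72 s, if anything falls off the work surface, if the arm or the gripper's body presses on something with over 40 N, if the wrist force passes 120 N, or if a joint passes its speed limit or range.

## Working session

There is one attempt and no reset: what is moved stays moved. The work goes in short steps, Python scripts to look and compute and a shell command to move; the robot and the scene stay as the last step left them, time stands still between calls to the robot, and variables do not carry over. Pictures are saved under pics/ and viewed, about 8 in all and at most 12, crops included, and the job is handed in when it is done.

```bash
mkdir -p pics; ls
cat > h.py <<'E'
import numpy as np, cv2
from workcell import env
from scipy.spatial.transform import Rotation as R
def ray(f,uv):
    K=np.array(f["intrinsics"]);T=np.array(f["extrinsics"]);k=f["k1"]
    d=np.array([(uv[0]-K[0,2])/K[0,0],(uv[1]-K[1,2])/K[1,1]]);u=d.copy()
    for _ in range(20): u=d/(1+k*(u@u))
    v=T[:3,:3]@np.array([u[0],u[1],1]);return T[:3,3],v/np.linalg.norm(v)
def proj(f,p):
    K=np.array(f["intrinsics"]);T=np.array(f["extrinsics"]);c=np.linalg.inv(T)@np.append(p,1)
    u=c[:2]/c[2];u=u*(1+f["k1"]*(u@u));return np.array([K[0,0]*u[0]+K[0,2],K[1,1]*u[1]+K[1,2]])
def tri(rs):
    A=0;b=0
    for o,d in rs:
        M=np.eye(3)-np.outer(d,d);A=A+M;b=b+M@o
    p=np.linalg.solve(A,b);return p,[np.linalg.norm((np.eye(3)-np.outer(d,d))@(p-o)) for o,d in rs]
def onz(r,z): o,d=r;return o+d*(z-o[2])/d[2]
def save(n,im): cv2.imwrite("pics/"+n,cv2.cvtColor(im,cv2.COLOR_RGB2BGR))
E
python3 - <<'E'
from h import *
F={c:env.grab_frame(c) for c in("scene","side")}
for c in F: save(c+"0.png",F[c]["frame"]); print(c,np.round(np.array(F[c]["extrinsics"]),2).tolist())
P={}
for t in "driver number_ring collar_grip bail_bar bail_hinge dish bolt_short_centre bolt_middle_centre bolt_long_centre antenna_centre jar_centre".split():
    for c in F:
        for d in env.pinpoint(c,t)[:4]:
            print(t,c,np.round(d["uv"],1),round(d["confidence"],2), np.round(onz(ray(F[c],d["uv"]),0)) if t=="dish" else "")
            P.setdefault(t,{}).setdefault(c,ray(F[c],d["uv"]))
    if len(P.get(t,{}))==2: print("   ",t,*tri(P[t].values()))
E
```

```text
pics
scene [[-0.46, 0.62, -0.64, 1123.92], [0.89, 0.3, -0.34, 348.4], [-0.02, -0.72, -0.69, 822.12], [0.0, 0.0, 0.0, 1.0]]
side [[0.78, -0.42, 0.47, -11.3], [-0.63, -0.53, 0.57, -622.95], [0.01, -0.74, -0.68, 890.91], [0.0, 0.0, 0.0, 1.0]]
driver scene [340.5 258. ] 0.73 
driver side [315.1 204.5] 0.8 
driver side [209.1 184.7] 0.54 
    driver [566.74660675  87.2150753  148.68385717] [np.float64(0.2705171518317158), np.float64(0.2705171518317762)]
number_ring scene [340.7 254.3] 0.69 
number_ring side [315.6 201.2] 0.95 
number_ring side [314.7 206.5] 0.4 
    number_ring [566.65156988  86.66004386 159.0075089 ] [np.float64(0.5808122620193091), np.float64(0.5808122620195245)]
collar_grip scene [347.7 245.2] 0.64 
collar_grip side [308.2 192.7] 0.84 
collar_grip side [338.7 274. ] 0.65 
collar_grip side [298.2 178.7] 0.6 
    collar_grip [555.81200891  98.02498199 181.15783489] [np.float64(0.5555256933537784), np.float64(0.555525693353887)]
bail_bar scene [353.6 219.1] 0.81 
bail_bar side [300.8 179.1] 0.64 
bail_bar side [451.9 407.5] 0.55 
    bail_bar [532.29073389  96.73910869 23
[... 1035 characters left out ...]
54.] 0.62 
bolt_middle_centre side [315.1 205.2] 0.52 
bolt_long_centre scene [499.7 320.8] 0.61 
bolt_long_centre side [212.9 185.1] 0.42 
    bolt_long_centre [486.12845313 418.03239981  43.2103166 ] [np.float64(7.156479160380262), np.float64(7.156479160380397)]
antenna_centre scene [392.  317.8] 0.76 
antenna_centre side [293.9 188.7] 0.93 
    antenna_centre [612.69324169 224.70404661  88.60479875] [np.float64(3.599326682757476), np.float64(3.5993266827573125)]
jar_centre scene [296.5 252. ] 0.73 
jar_centre scene [393.8 318.1] 0.19 
jar_centre side [338.1 275.8] 0.62 
    jar_centre [520.37619743 -50.07601846  57.62941584] [np.float64(0.5888977431672926), np.float64(0.5888977431672078)]
```

View pics/scene0.png

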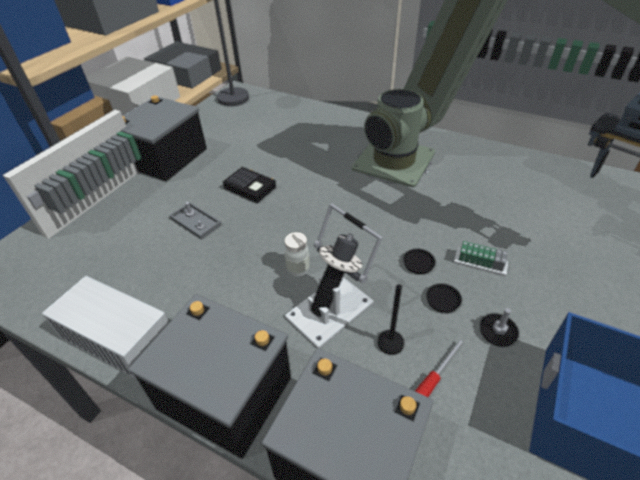

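View pics/side0.png

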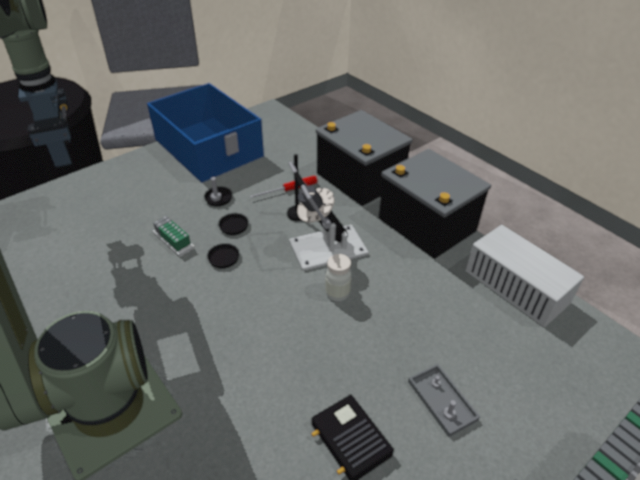

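Run:
```python
from h import *
a=cv2.cvtColor(cv2.imread("pics/scene0.png"),cv2.COLOR_BGR2RGB);b=cv2.cvtColor(cv2.imread("pics/side0.png"),cv2.COLOR_BGR2RGB)
r=lambda i:cv2.resize(i,None,fx=4,fy=4,interpolation=cv2.INTER_CUBIC)
save("crop1.png",np.hstack([r(a[250:380,400:500+30][:130,30:130]),r(b[160:290,180:280])]))
save("crop2.png",np.hstack([r(a[190:290,300:400]),r(b[150:250,260:360])]))
```

```text
(no output)
```

View pics/crop1.png

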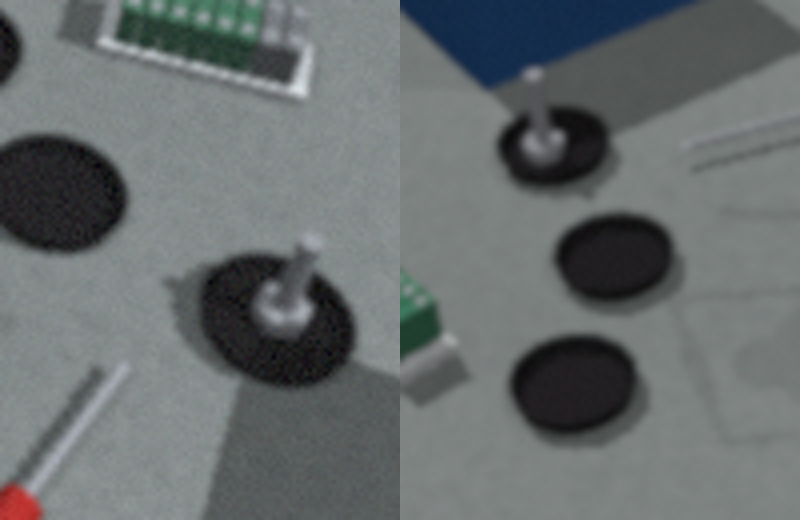

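View pics/crop2.png

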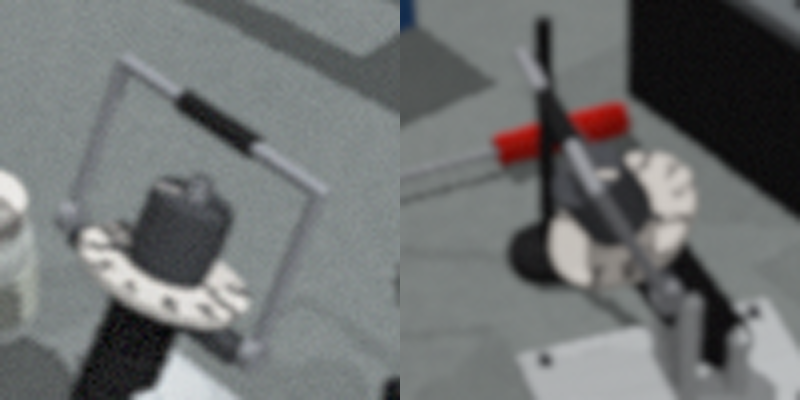

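Dish look-alikes (scene pixels): (419,261), (440,297), and (497,331). The last is farthest from the base (about 643 mm) and is the one with a bolt in it. The crop confirms this. The other two are empty. The tray with two smaller bolts is at (195,220). Next I measure the bolt and fit the driver pose.

```bash
cat > pose.py <<'E'
import numpy as np
from scipy.spatial.transform import Rotation as R
def axes(yaw):
    return R.from_euler('z',yaw,degrees=True).as_matrix()@R.from_euler('y',-30,degrees=True).as_matrix()
E
python3 - <<'E'
from h import *; from pose import *
from scipy.optimize import least_squares
F={c:env.grab_frame(c) for c in("scene","side")}
print("tip",*tri([ray(F["scene"],(508.2,310)),ray(F["side"],(213.2,178.2))]))
A=axes(-17);print(A)
obs=[("scene",(331.2,204.5),(0,-66,85)),("scene",(381.2,237.5),(0,66,85)),("scene",(317,243.7),(0,-66,-9)),("scene",(363,277),(0,66,-9)),
("side",(290.5,162.5),(0,66,85)),("side",(326.2,223.7),(0,-66,-9)),("scene",(354.5,220.5),(0,0,85)),("scene",(340.5,258),(0,0,0)),("side",(315.1,204.5),(0,0,0)),("side",(302,183),(0,0,85))]
def res(p): 
    A=axes(p[2]); return np.concatenate([proj(F[c],np.array([p[0],p[1],150])+A@np.array(q))-uv for c,uv,q in obs])
s=least_squares(res,[566,87,-17],loss='soft_l1');print(s.x,np.round(res(s.x).reshape(-1,2),1).tolist())
for c in F:
  for t in ("bail","collar","jar_centre","antenna_centre"):
    for d in env.trace(c,t)[:2]: print(c,t,np.round(d["uv"]),round(d["confidence"],2),d["pixels"].sum())
print(env.state())
E
```

```text
tip [483.6264373  419.5907807   71.81305684] [np.float64(1.2421214121600956), np.float64(1.2421214121601152)]
[[ 0.82818421  0.2923717  -0.47815238]
 [-0.25320132  0.95630476  0.14618585]
 [ 0.5         0.          0.8660254 ]]
[566.10521087  85.69917098 -19.10737695] [[0.8, 0.7], [-0.4, -0.2], [-0.5, 0.7], [-0.7, 1.5], [-2.7, 3.0], [1.3, 1.0], [0.9, 0.1], [-0.4, -0.9], [0.3, 0.0], [-5.0, -0.9]]
scene bail [362. 229.] 0.69 827
scene collar [347. 248.] 0.97 567
scene jar_centre [296. 255.] 0.68 950
scene antenna_centre [395. 336.] 0.57 882
side bail [306. 193.] 0.66 327
side collar [308. 198.] 0.78 420
side jar_centre [340. 274.] 0.92 1065
side antenna_centre [295. 207.] 0.69 337
{'time_s': 1.7, 'qpos': array([ 7.15048654e+01,  1.83123686e+01,  8.96392785e+01, -2.04739028e-03,
        7.20422683e+01, -1.14537245e+00]), 'qvel': array([-0.0140225 , -0.08255047, -0.03756472,  0.05715791,  0.02752078,
       -0.04042287]), 'effort': array([-4.79416431e-04, -4.12345040e+01, -2.32229733e+01,  7.27679115e-02,
        3.74970690e-02,  1.08990560e-05]), 'ee_pos': array([171.46748273, 548.84339271, 404.76933275]), 'ee_rot': array([1.79993956e+02, 2.06895311e-03, 1.62650869e+02]), 'force': array([ 0.38460236, -1.03205352,  0.07024177]), 'torque': array([ 0.01001555,  0.03037679, -0.06026664]), 'gripper_width': 91.23162457397359}
```

The bolt tip is about 72 mm up (67 mm plus the dish floor), so it is the long bolt and the target is **8**. The interface keeps the tool vertical. So I will straddle the crossbar with the jaws along the driver's level x, swing it back, then ratchet the collar with the jaws near the driver's y.

```bash
python3 -m handwheel '[{"gripper":50,"travel":[-0.0236,-0.0161,-0.0033],"twist":0},{"gripper":50,"travel":[-0.0236,-0.0161,-0.0033],"twist":0},{"gripper":50,"travel":[-0.0236,-0.0161,-0.0033],"twist":0},{"gripper":50,"travel":[-0.0236,-0.0161,-0.0033],"twist":0},{"gripper":50,"travel":[-0.0236,-0.0161,-0.0033],"twist":0}]'
python3 -m handwheel '[{"gripper":50,"travel":[-0.0236,-0.0161,-0.0033],"twist":0},{"gripper":50,"travel":[-0.0236,-0.0161,-0.0033],"twist":0},{"gripper":50,"travel":[-0.0236,-0.0161,-0.0033],"twist":0},{"gripper":50,"travel":[-0.0236,-0.0161,-0.0033],"twist":0},{"gripper":50,"travel":[-0.0236,-0.0161,-0.0033],"twist":0}]'
python3 -m handwheel '[{"gripper":50,"travel":[-0.0236,-0.0161,-0.0033],"twist":0},{"gripper":50,"travel":[-0.0236,-0.0161,-0.0033],"twist":0},{"gripper":50,"travel":[-0.0236,-0.0161,-0.0033],"twist":0},{"gripper":50,"travel":[-0.0236,-0.0161,-0.0033],"twist":0},{"gripper":50,"travel":[-0.0236,-0.0161,-0.0033],"twist":0}]'
python3 -m handwheel '[{"gripper":50,"travel":[-0.0236,-0.0161,-0.0033],"twist":0},{"gripper":50,"travel":[-0.0236,-0.0161,-0.0033],"twist":0},{"gripper":50,"travel":[-0.0236,-0.0161,-0.0033],"twist":0},{"gripper":50,"travel":[-0.0236,-0.0161,-0.0033],"twist":0},{"gripper":50,"travel":[-0.0236,-0.0161,-0.0033],"twist":0}]'
python3 -m handwheel '[{"gripper":50,"travel":[0,0,0],"twist":0.12},{"gripper":50,"travel":[0,0,0],"twist":0.12},{"gripper":50,"travel":[0,0,0],"twist":0.12},{"gripper":50,"travel":[0,0,0],"twist":0.12},{"gripper":50,"travel":[0,0,0],"twist":0.12}]'
python3 -m handwheel '[{"gripper":50,"travel":[0,0,0],"twist":0.12},{"gripper":50,"travel":[0,0,0],"twist":0.12},{"gripper":50,"travel":[0,0,0],"twist":0.12},{"gripper":50,"travel":[0,0,0],"twist":0.12},{"gripper":50,"travel":[0,0,0],"twist":0.12}]'
python3 -m handwheel '[{"gripper":50,"travel":[0,0,0],"twist":0.12},{"gripper":50,"travel":[0,0,0],"twist":0.12},{"gripper":50,"travel":[0,0,0],"twist":0.12},{"gripper":50,"travel":[0,0,0],"twist":0.02},{"gripper":50,"travel":[0,0,0],"twist":0}]'
python3 - <<'E'
from h import *
f=env.grab_frame("wrist");save("w1.png",f["frame"]);print(np.round(np.array(f["extrinsics"]),2).tolist(),env.state()["ee_rot"])
for t in ("bail_bar","number_ring","collar_grip","bail_hinge"):
    for d in env.pinpoint("wrist",t)[:2]: print(t,np.round(d["uv"]),round(d["confidence"],2))
E
```

```text
time_s: 2.12
ee_pos: [260.6, 435.7, 421.5]
ee_rot: [180.0, 0.0, 162.7]
force: [1.4, -0.0, 0.8]
gripper_width: 60.8
time_s: 2.53
ee_pos: [349.3, 323.5, 438.1]
ee_rot: [180.0, 0.0, 162.7]
force: [1.3, 0.7, 0.4]
gripper_width: 45.4
time_s: 2.95
ee_pos: [437.9, 211.5, 454.6]
ee_rot: [180.0, 0.0, 162.6]
force: [-0.1, 0.2, -0.2]
gripper_width: 45.7
time_s: 3.37
ee_pos: [526.6, 99.4, 471.0]
ee_rot: [180.0, 0.0, 162.6]
force: [0.8, 0.3, -1.3]
gripper_width: 45.3
time_s: 3.78
ee_pos: [526.0, 100.6, 470.7]
ee_rot: [-180.0, -0.0, 127.9]
force: [-0.5, -0.2, -0.7]
gripper_width: 45.9
time_s: 4.2
ee_pos: [525.9, 100.7, 470.8]
ee_rot: [180.0, -0.0, 93.6]
force: [0.7, 0.0, 0.8]
gripper_width: 45.4
time_s: 4.62
ee_pos: [526.0, 100.7, 470.8]
ee_rot: [180.0, -0.0, 72.2]
force: [-0.7, -0.4, 0.2]
gripper_width: 45.6
[[0.95, -0.29, -0.08, 546.97], [-0.3, -0.92, -0.24, 168.94], [0.0, 0.25, -0.97, 451.11], [0.0, 0.0, 0.0, 1.0]] [-1.79999596e+02 -5.36668235e-03  7.22681055e+01]
bail_bar [335. 260.] 0.87
number_ring [373. 237.] 0.7
number_ring [75. 64.] 0.41
collar_grip [359. 241.] 0.94
bail_hinge [377. 233.] 0.59
```

View pics/w1.png

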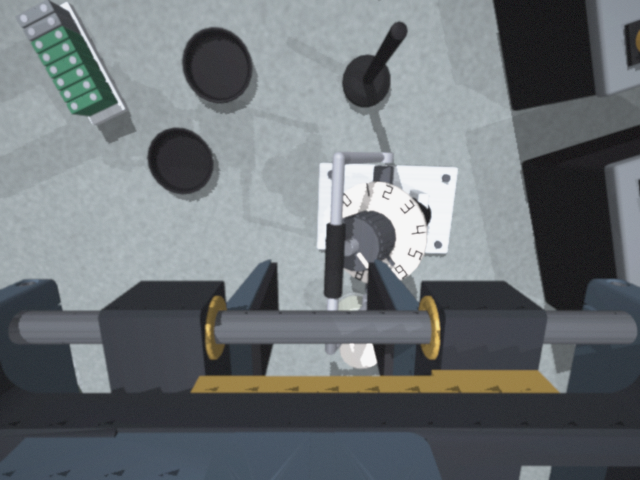

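Run:
```python
from h import *; from pose import *
from scipy.optimize import least_squares
F={c:env.grab_frame(c) for c in("scene","side","wrist")}
print(onz(ray(F["wrist"],(335,260)),223.6),onz(ray(F["wrist"],(374,237)),150),onz(ray(F["wrist"],(338.5,156)),223.6),onz(ray(F["wrist"],(331.5,352)),223.6))
obs=[("wrist",(338.5,156),(0,66,85)),("wrist",(388,156),(0,66,-9)),("wrist",(335,260),(0,0,85)),("wrist",(374,236),(0,0,0)),
("scene",(331.2,204.5),(0,-66,85)),("scene",(381.2,237.5),(0,66,85)),("scene",(317,243.7),(0,-66,-9)),("scene",(363,277),(0,66,-9)),
("side",(326.2,223.7),(0,-66,-9)),("scene",(354.5,220.5),(0,0,85)),("scene",(340.5,258),(0,0,0)),("side",(315.1,204.5),(0,0,0))]
def res(p): 
    A=axes(p[2]); return np.concatenate([proj(F[c],np.array([p[0],p[1],150])+A@np.array(q))-uv for c,uv,q in obs])
s=least_squares(res,[566,87,-17],loss='soft_l1');print(s.x,np.round(res(s.x).reshape(-1,2),1).tolist())
```

```text
[533.00855601  97.08552082 223.6       ] [567.3097566   83.57674617 150.        ] [555.3483297  161.49609837 223.6       ] [509.82922596  31.16514267 223.6       ]
[568.95838299  84.60323998 -21.78007262] [[-2.2, 0.4], [-0.2, 2.3], [-6.4, -2.9], [1.5, -0.6], [1.4, 1.2], [-1.8, 2.0], [-0.5, 0.7], [-2.9, 3.1], [1.4, 1.1], [0.5, 1.4], [-1.5, -0.2], [1.6, -0.2]]
```

```bash
python3 -m handwheel '[{"gripper":50,"travel":[-0.001,0.007,0.020],"twist":0},{"gripper":50,"travel":[0,0,0.025],"twist":0},{"gripper":50,"travel":[0,0,0.025],"twist":0},{"gripper":31,"travel":[0,0,0],"twist":0},{"gripper":31,"travel":[0,0,0],"twist":0}]' 10
python3 -m handwheel '[{"gripper":31,"travel":[0,0.011,-0.0027],"twist":0},{"gripper":31,"travel":[0,0.011,-0.0027],"twist":0},{"gripper":31,"travel":[0,0.0105,-0.0027],"twist":0},{"gripper":31,"travel":[0,0.008,-0.0007],"twist":0},{"gripper":31,"travel":[0,0.008,-0.0007],"twist":0}]'
python3 - <<'E'
from h import *
F=env.grab_frame("scene");G=env.grab_frame("wrist")
save("c2.png",np.hstack([cv2.resize(F["frame"][140:300,260:420],(600,600),interpolation=cv2.INTER_CUBIC)[:, :400],cv2.resize(G["frame"][100:400,200:500],(400,600))]))
E
```

```text
time_s: 5.43
ee_pos: [532.2, 97.6, 400.1]
ee_rot: [-179.9, 0.1, 72.1]
force: [-0.5, -0.2, 0.3]
gripper_width: 34.7
time_s: 5.85
ee_pos: [579.0, 82.7, 412.2]
ee_rot: [179.9, -0.1, 72.1]
force: [-1.4, -0.0, 1.4]
gripper_width: 27.9
```

View pics/c2.png

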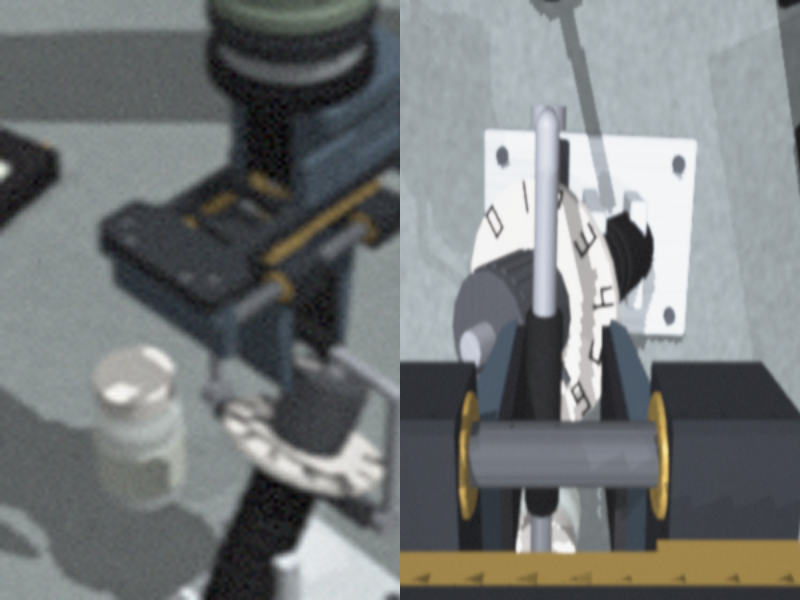

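The bar is straddled, rests against the robot-side finger and moves with it. I continue along the arc.

```bash
python3 -m handwheel '[{"gripper":31,"travel":[0,0.012,0.0012],"twist":0},{"gripper":31,"travel":[0,0.012,0.002],"twist":0},{"gripper":31,"travel":[0,0.0115,0.004],"twist":0},{"gripper":31,"travel":[0,0.0112,0.0054],"twist":0},{"gripper":31,"travel":[0,0.0105,0.007],"twist":0}]'
python3 -m handwheel '[{"gripper":31,"travel":[0,0.009,0.008],"twist":0},{"gripper":31,"travel":[0,0.0055,0.006],"twist":0},{"gripper":31,"travel":[0,0.005,0.0066],"twist":0},{"gripper":31,"travel":[0,0.0045,0.007],"twist":0},{"gripper":31,"travel":[0,0.0037,0.0072],"twist":0}]'
python3 -m handwheel '[{"gripper":31,"travel":[0,0.003,0.0076],"twist":0},{"gripper":31,"travel":[0,0.001,0.003],"twist":0},{"gripper":31,"travel":[0,0,0],"twist":0}]'
python3 - <<'E'
from h import *
G=env.grab_frame("wrist");save("w3.png",G["frame"])
print(env.pinpoint("wrist","bail_bar")[:1],env.state()["force"])
E
```

```text
time_s: 6.37
ee_pos: [634.3, 64.7, 390.0]
ee_rot: [180.0, -0.0, 72.1]
force: [-1.1, 0.6, 0.3]
gripper_width: 28.4
time_s: 6.78
ee_pos: [659.6, 56.6, 355.0]
ee_rot: [-180.0, 0.0, 72.1]
force: [-0.5, 0.8, 0.0]
gripper_width: 28.4
time_s: 7.03
ee_pos: [663.1, 55.4, 344.0]
ee_rot: [-179.9, 0.0, 72.1]
force: [-0.3, 0.4, -0.3]
gripper_width: 27.9
[{'uv': [306.0, 315.0], 'confidence': 0.65}] [-0.52336737 -0.55809625 -0.20076287]
```

```bash
python3 -m handwheel '[{"gripper":36,"travel":[0,0,-0.01],"twist":0},{"gripper":36,"travel":[0,0,-0.025],"twist":0},{"gripper":50,"travel":[0,0,-0.03],"twist":0},{"gripper":70,"travel":[0,0,-0.03],"twist":0},{"gripper":70,"travel":[0,-0.02,-0.03],"twist":0}]'
python3 -m handwheel '[{"gripper":70,"travel":[0,-0.03,0],"twist":-0.12},{"gripper":70,"travel":[0,-0.03,0],"twist":0},{"gripper":70,"travel":[0,-0.03,0],"twist":0},{"gripper":70,"travel":[0,0,0],"twist":0}]'
python3 - <<'E'
from h import *
G=env.grab_frame("wrist");S=env.grab_frame("scene")
save("w4.png",np.hstack([cv2.resize(G["frame"][110:360,230:480],(500,500)),cv2.resize(S["frame"][180:320,280:364],(300,500))]))
print(env.state()["ee_pos"],env.state()["ee_rot"])
for t in("number_ring","collar_grip","bail_bar"):
  print(t,[(d["uv"],d["confidence"]) for d in env.pinpoint("wrist",t)[:2]])
print([onz(ray(G,d["uv"]),150) for d in env.pinpoint("wrist","number_ring")[:1]],[onz(ray(G,d["uv"]),174) for d in env.pinpoint("wrist","collar_grip")[:1]],[onz(ray(G,d["uv"]),172) for d in env.pinpoint("wrist","bail_bar")[:1]])
E
```

```text
time_s: 7.55
ee_pos: [645.5, 60.9, 472.4]
ee_rot: [179.8, -0.0, 72.1]
force: [0.6, 0.6, -0.9]
gripper_width: 49.8
time_s: 7.88
ee_pos: [551.8, 83.0, 472.6]
ee_rot: [-180.0, -0.0, 79.1]
force: [-0.6, -0.3, -0.1]
gripper_width: 63.6
[555.66770033  82.45748203 472.37862531] [ 1.79777213e+02 -6.54087651e-02  7.90419578e+01]
number_ring [([340.1, 229.9], 0.63)]
collar_grip [([324.9, 231.7], 0.79), ([340.0, 223.9], 0.73)]
bail_bar [([452.3, 247.4], 0.95)]
[array([566.73782198,  82.7222539 , 150.        ])] [array([554.21740181,  89.16504422, 174.        ])] [array([654.78910414,  55.83401403, 172.        ])]
```

View pics/w4.png

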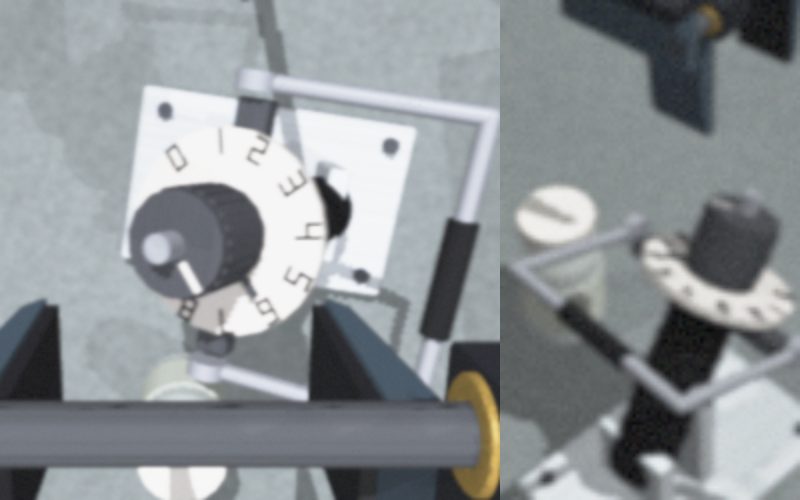

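The bail is well back at (652,56). The pointer is at **6**, so the collar needs +2 clicks, clockwise (positive twist). I turn the jaws to 32° before the driver's y, then descend.

```bash
python3 -m handwheel '[{"gripper":64,"travel":[0,0,0],"twist":-0.118},{"gripper":64,"travel":[0,0,0],"twist":-0.118},{"gripper":64,"travel":[0,0,0],"twist":-0.118},{"gripper":64,"travel":[0,0,0],"twist":-0.118},{"gripper":64,"travel":[0,0,0],"twist":-0.118}]'
python3 -m handwheel '[{"gripper":64,"travel":[0,0,0],"twist":-0.118},{"gripper":64,"travel":[0,0,0],"twist":-0.118},{"gripper":64,"travel":[0,0,0],"twist":-0.118},{"gripper":64,"travel":[0,0,0],"twist":-0.118},{"gripper":64,"travel":[0,0,0],"twist":-0.118}]'
python3 -m handwheel '[{"gripper":64,"travel":[0,0,0],"twist":-0.118},{"gripper":64,"travel":[0,0,0],"twist":-0.118},{"gripper":64,"travel":[0,0,0],"twist":-0.118},{"gripper":64,"travel":[0,0,0],"twist":-0.118},{"gripper":64,"travel":[0,0,0],"twist":-0.118}]'
python3 -m handwheel '[{"gripper":64,"travel":[0,0,0.02],"twist":-0.118},{"gripper":64,"travel":[0,0,0.02],"twist":-0.118},{"gripper":64,"travel":[0,0,0],"twist":0},{"gripper":64,"travel":[0,0,0],"twist":0}]'
python3 - <<'E'
from h import *
G=env.grab_frame("wrist");s=env.state();T=R.from_euler('xyz',s["ee_rot"],degrees=True).as_matrix()
print(s["ee_pos"],s["ee_rot"])
for t,z in(("number_ring",150),("collar_grip",174.2),("bail_bar",170)):
  for d in env.pinpoint("wrist",t)[:1]: print(t,d["uv"],d["confidence"],onz(ray(G,d["uv"]),z))
print("to go, tool axes",T.T@(np.array([551.6,89.1,357])-s["ee_pos"]))
E
```

```text
time_s: 8.7
ee_pos: [557.3, 82.1, 469.8]
ee_rot: [-180.0, -0.0, 113.1]
force: [0.5, 1.2, 0.9]
gripper_width: 58.6
time_s: 9.12
ee_pos: [557.3, 82.1, 469.8]
ee_rot: [-180.0, -0.0, 146.9]
force: [-0.4, -0.4, 0.2]
gripper_width: 58.5
time_s: 9.53
ee_pos: [557.3, 82.1, 469.8]
ee_rot: [-180.0, -0.0, -179.3]
force: [0.7, 0.4, -0.0]
gripper_width: 58.8
time_s: 9.87
ee_pos: [557.0, 82.1, 429.3]
ee_rot: [180.0, -0.2, -166.3]
force: [-0.0, -0.0, 0.1]
gripper_width: 58.5
[557.20940808  82.2040432  430.52923531] [ 1.79995185e+02  6.98912427e-03 -1.66241325e+02]
number_ring [323.3, 265.0] 0.79 [570.22747252  86.53730955 150.        ]
collar_grip [333.6, 256.2] 0.91 [554.46872809  89.96086585 174.2       ]
bail_bar [255.7, 368.5] 0.72 [657.82834114  54.22739392 170.        ]
to go, tool axes [ 3.81733561  8.02600789 73.52944493]
```

```bash
python3 -m handwheel '[{"gripper":64,"travel":[0.003,0.0085,0],"twist":0},{"gripper":64,"travel":[0,0,0.025],"twist":0},{"gripper":64,"travel":[0,0,0.025],"twist":0},{"gripper":64,"travel":[0,0,0.015],"twist":0},{"gripper":64,"travel":[0,0,0.0085],"twist":0}]'
python3 -m handwheel '[{"gripper":40,"travel":[0,0,0],"twist":0},{"gripper":40,"travel":[0,0,0],"twist":0},{"gripper":35,"travel":[0,0,0],"twist":0},{"gripper":35,"travel":[0,0,0],"twist":0},{"gripper":35,"travel":[0,0,0],"twist":0}]' 25
```

```text
time_s: 10.48
ee_pos: [550.9, 90.3, 355.3]
ee_rot: [180.0, -0.1, -166.1]
force: [0.4, -0.6, 0.1]
gripper_width: 58.2
time_s: 10.9
ee_pos: [551.6, 89.8, 357.0]
ee_rot: [-180.0, 0.0, -166.1]
force: [0.1, -0.4, -5.0]
gripper_width: 48.1
```

```bash
python3 -m handwheel '[{"gripper":30,"travel":[0,0,0],"twist":0.1},{"gripper":30,"travel":[0,0,0],"twist":0.1},{"gripper":30,"travel":[0,0,0],"twist":0.1},{"gripper":30,"travel":[0,0,0],"twist":0.1},{"gripper":30,"travel":[0,0,0],"twist":0.1}]'
python3 -m handwheel '[{"gripper":30,"travel":[0,0,0],"twist":0.1},{"gripper":30,"travel":[0,0,0],"twist":0.1},{"gripper":30,"travel":[0,0,0],"twist":0.1},{"gripper":30,"travel":[0,0,0],"twist":0.1},{"gripper":30,"travel":[0,0,0],"twist":0.1}]'
python3 - <<'E'
from h import *
G=env.grab_frame("wrist");S=env.grab_frame("scene");print(env.state()["torque"],env.state()["ee_rot"])
save("w5.png",np.hstack([cv2.resize(G["frame"][150:390,200:440],(500,500)),cv2.resize(S["frame"][205:289,310:360],(298,500),interpolation=cv2.INTER_CUBIC)]))
E
```

```text
time_s: 11.32
ee_pos: [551.0, 91.1, 358.4]
ee_rot: [179.7, -0.1, 165.0]
force: [-5.3, 6.6, 3.8]
gripper_width: 44.0
time_s: 11.73
ee_pos: [551.6, 91.8, 359.2]
ee_rot: [179.6, -0.2, 136.4]
force: [-4.6, 6.1, 1.7]
gripper_width: 45.5
[1.75113982 0.09151619 0.54827797] [ 1.79585200e+02 -1.23901653e-01  1.36548273e+02]
```

View pics/w5.png

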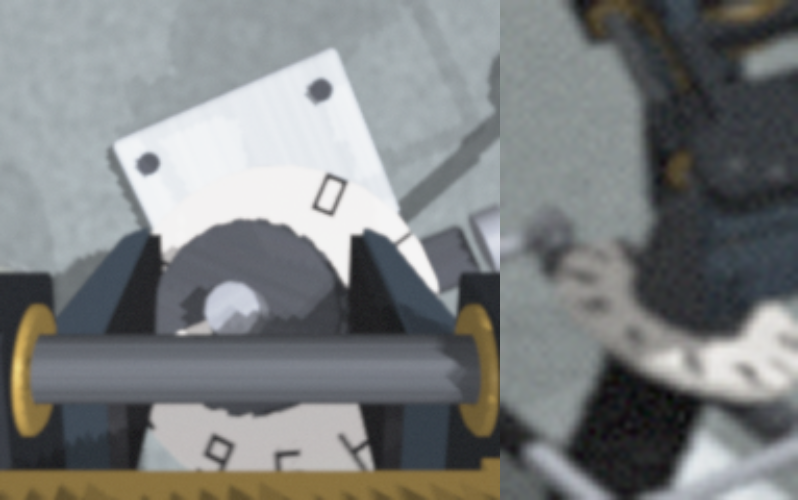

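```bash
python3 -m handwheel '[{"gripper":50,"travel":[0,0,0],"twist":0},{"gripper":62,"travel":[0,0,0],"twist":0},{"gripper":62,"travel":[0,0,0],"twist":0},{"gripper":62,"travel":[0,0,-0.02],"twist":0},{"gripper":62,"travel":[0,0,-0.03],"twist":0}]'
python3 -m handwheel '[{"gripper":62,"travel":[0,0,-0.03],"twist":0},{"gripper":62,"travel":[0,0,-0.03],"twist":0},{"gripper":62,"travel":[0.015,0,0],"twist":0},{"gripper":62,"travel":[-0.04,0,0],"twist":0},{"gripper":62,"travel":[0,0,0],"twist":0}]'
python3 - <<'E'
from h import *
G=env.grab_frame("wrist");s=env.state();print(s["ee_pos"],s["ee_rot"],s["force"])
save("w6.png",cv2.resize(G["frame"][110:350,200:440],(600,600)))
E
```

```text
time_s: 12.25
ee_pos: [551.3, 89.5, 405.2]
ee_rot: [-179.7, -0.2, 136.6]
force: [0.3, 1.0, 0.0]
gripper_width: 56.2
time_s: 12.67
ee_pos: [571.9, 70.7, 467.4]
ee_rot: [179.9, 0.3, 136.6]
force: [0.3, 0.4, -0.2]
gripper_width: 56.5
[570.83223822  71.52915974 466.89913724] [1.79952417e+02 1.09556600e-01 1.36531617e+02] [-1.07194819 -0.56807516  0.5427588 ]
```

View pics/w6.png

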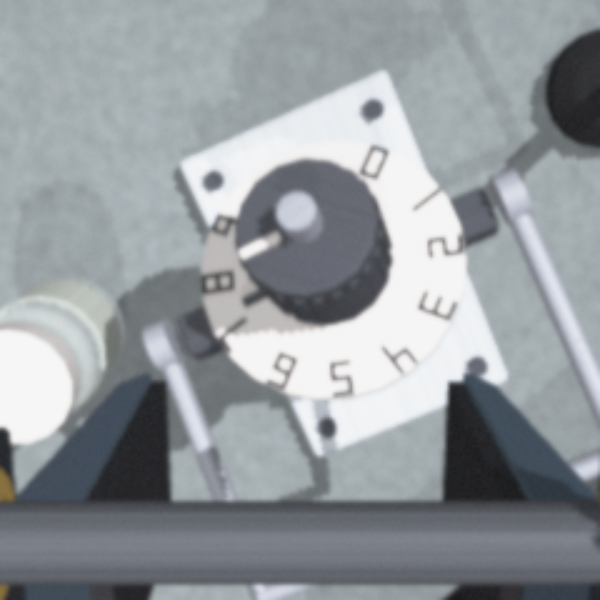

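```bash
cat > pred.py <<'E'
from h import *; from pose import *
from scipy.optimize import least_squares
def predict(G,obs,crop0,sc,yaw0=-18.5):
    # obs: digit n -> crop pixel
    P=lambda p,q: proj(G,np.array([p[0],p[1],150])+axes(p[2])@np.array(q))
    pt=lambda n,r,h:(r*np.cos(np.radians(135-30*n)),r*np.sin(np.radians(135-30*n)),h)
    f=lambda p: np.concatenate([P(p,pt(n,p[3],0))-(np.array(crop0)+np.array(uv)/sc) for n,uv in obs.items()])
    s=least_squares(f,[567,85,yaw0,38]);print("fit",np.round(s.x,1),"res",np.round(f(s.x)*sc,1))
    for n in (6,7,7.5,8,9): print(n,"pointer r26..32",[np.round((P(s.x,pt(n,r,5))-crop0)*sc) for r in (26,32)],"line",[np.round((P(s.x,pt(n,r,42))-crop0)*sc) for r in (8,20)])
E
python3 - <<'E'
from pred import *
G=env.grab_frame("wrist")
predict(G,{0:(373,163),2:(445,247),3:(437,306),4:(400,360),5:(341,379),6:(283,371),8:(218,282),9:(226,226)},(200,110),2.5)
E
```

```text
fit [564.6  87.8 -19.9  39.8] res [ 1.6 -0.4  0.5  0.2  0.5  0.7 -1.  -4.2  0.1  0.7 -1.8  0.9 -1.   1.
  1.3  1.2]
6 pointer r26..32 [array([295., 331.]), array([287., 348.])] line [array([293., 249.]), array([276., 285.])]
7 pointer r26..32 [array([265., 308.]), array([250., 319.])] line [array([282., 241.]), array([250., 265.])]
7.5 pointer r26..32 [array([256., 291.]), array([239., 298.])] line [array([279., 235.]), array([242., 251.])]
8 pointer r26..32 [array([251., 273.]), array([234., 276.])] line [array([278., 229.]), array([239., 235.])]
9 pointer r26..32 [array([258., 236.]), array([243., 230.])] line [array([280., 216.]), array([245., 203.])]
```

Fit: pointer about 7.3–7.5, so it isn't fully at 8 yet. I do a second, shorter stroke through the neutral orientation.

```bash
python3 -m handwheel '[{"gripper":62,"travel":[0,0,0],"twist":-0.12},{"gripper":62,"travel":[0,0,0],"twist":-0.12},{"gripper":62,"travel":[0,0,0],"twist":-0.12},{"gripper":62,"travel":[0,0,0],"twist":-0.12},{"gripper":62,"travel":[0,0,0],"twist":-0.12}]'
python3 -m handwheel '[{"gripper":62,"travel":[0,0,0],"twist":-0.045},{"gripper":62,"travel":[0.0115,0.009,0],"twist":0},{"gripper":62,"travel":[0.0115,0.009,0],"twist":0},{"gripper":62,"travel":[0,0,0],"twist":0}]'
python3 - <<'E'
from h import *
G=env.grab_frame("wrist");s=env.state();print(s["ee_pos"],s["ee_rot"])
save("w7.png",cv2.resize(G["frame"][110:350,200:440],(600,600)))
E
```

```text
time_s: 13.18
ee_pos: [569.3, 73.0, 466.7]
ee_rot: [180.0, -0.0, 171.4]
force: [0.6, 0.4, 0.7]
gripper_width: 56.6
time_s: 13.52
ee_pos: [546.6, 95.0, 467.0]
ee_rot: [179.9, -0.1, 173.6]
force: [-0.3, 0.7, -0.3]
gripper_width: 56.8
[547.41491929  94.4336034  467.15688612] [ 1.79973127e+02 -2.09868852e-03  1.73669786e+02]
```

View pics/w7.png

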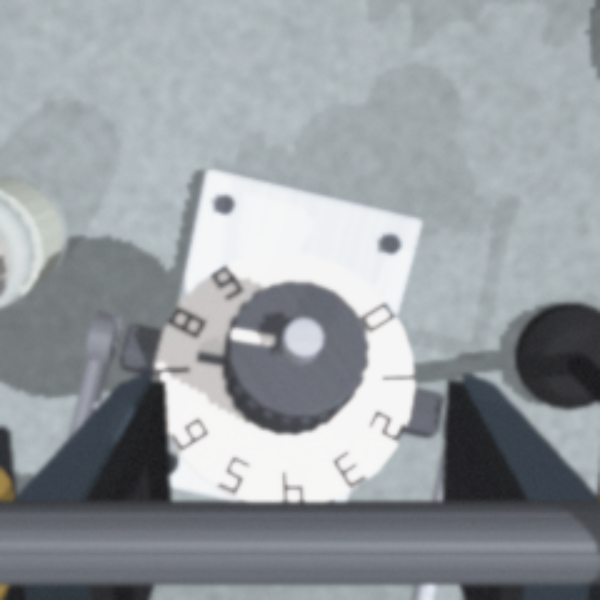

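Run:
```python
from pred import *
G=env.grab_frame("wrist")
predict(G,{0:(379,319),1:(399,378),2:(387,426),3:(350,468),4:(293,488),5:(234,474),6:(190,434),7:(170,370),8:(187,321),9:(228,283)},(200,110),2.5)
```

```text
fit [568.8  85.7 -20.8  39.8] res [ 0.8 -0.4 -1.2 -5.9 -0.2  1.8 -1.8  2.7 -1.3  0.2 -1.   0.3 -0.6 -1.4
  3.3  5.7  1.3 -0.9  0.9 -2.4]
6 pointer r26..32 [array([225., 410.]), array([209., 419.])] line [array([280., 360.]), array([246., 380.])]
7 pointer r26..32 [array([214., 372.]), array([196., 372.])] line [array([276., 347.]), array([237., 347.])]
7.5 pointer r26..32 [array([216., 353.]), array([199., 349.])] line [array([277., 340.]), array([239., 331.])]
8 pointer r26..32 [array([223., 335.]), array([208., 327.])] line [array([279., 334.]), array([245., 316.])]
9 pointer r26..32 [array([250., 309.]), array([241., 295.])] line [array([288., 325.]), array([268., 293.])]
```

```bash
python3 -m handwheel '[{"gripper":62,"travel":[-0.004,-0.002,0.02],"twist":0},{"gripper":62,"travel":[0,0,0.03],"twist":0},{"gripper":62,"travel":[0,0,0.03],"twist":0},{"gripper":62,"travel":[0,0,0.025],"twist":0},{"gripper":62,"travel":[0,0,0.009],"twist":0}]'
python3 -m handwheel '[{"gripper":40,"travel":[0,0,0],"twist":0},{"gripper":35,"travel":[0,0,0],"twist":0},{"gripper":30,"travel":[0,0,0],"twist":0},{"gripper":30,"travel":[0,0,0],"twist":0},{"gripper":30,"travel":[0,0,0],"twist":0}]' 25
python3 -m handwheel '[{"gripper":30,"travel":[0,0,0],"twist":0.1},{"gripper":30,"travel":[0,0,0],"twist":0.1},{"gripper":30,"travel":[0,0,0],"twist":0.1},{"gripper":30,"travel":[0,0,0],"twist":0.1},{"gripper":30,"travel":[0,0,0],"twist":0.1}]'
python3 -m handwheel '[{"gripper":50,"travel":[0,0,0],"twist":0},{"gripper":62,"travel":[0,0,0],"twist":0},{"gripper":62,"travel":[0,0,0],"twist":0},{"gripper":62,"travel":[0,0,-0.02],"twist":0},{"gripper":62,"travel":[0,0,-0.03],"twist":0}]'
python3 -m handwheel '[{"gripper":62,"travel":[0,0,-0.03],"twist":0},{"gripper":62,"travel":[0,0,-0.03],"twist":0},{"gripper":62,"travel":[0,0,0],"twist":0},{"gripper":62,"travel":[0,0,0],"twist":0}]'
python3 - <<'E'
from h import *; from pose import *
G=env.grab_frame("wrist");s=env.state();print(s["ee_pos"],s["ee_rot"])
P=lambda q: proj(G,np.array([567.5,85.8,150])+axes(-20.3)@np.array(q))
I=G["frame"].copy()
sc=4;c0=P((0,0,20))-[65,65];c0=np.round(c0).astype(int)
C=cv2.resize(I[c0[1]:c0[1]+130,c0[0]:c0[0]+130],None,fx=sc,fy=sc,interpolation=cv2.INTER_CUBIC)
for n in (7,8,9):
  a=np.radians(135-30*n)
  for r,h,col in((32,5,(255,0,0)),(20,42,(0,255,0)),(40,0,(0,0,255))):
    cv2.circle(C,tuple(int(v) for v in (P((r*np.cos(a),r*np.sin(a),h))-c0)*sc),3,col,-1)
save("w8.png",C)
E
```

```text
time_s: 14.03
ee_pos: [551.7, 90.5, 349.1]
ee_rot: [-179.9, -0.4, 173.6]
force: [-0.5, 0.1, -0.5]
gripper_width: 56.6
time_s: 14.45
ee_pos: [552.9, 90.7, 353.3]
ee_rot: [180.0, 0.1, 173.6]
force: [0.1, 0.2, -6.5]
gripper_width: 45.4
time_s: 14.87
ee_pos: [552.6, 91.7, 354.7]
ee_rot: [179.7, -0.0, 144.8]
force: [-3.6, 3.7, 3.4]
gripper_width: 45.2
time_s: 15.28
ee_pos: [552.4, 90.1, 400.8]
ee_rot: [-179.7, -0.2, 145.0]
force: [0.5, 0.2, 0.2]
gripper_width: 56.5
time_s: 15.62
ee_pos: [553.0, 90.2, 465.0]
ee_rot: [179.8, 0.3, 145.0]
force: [0.1, -0.3, -1.0]
gripper_width: 56.3
[552.73466841  90.26647272 463.1323003 ] [1.79976681e+02 9.23930753e-02 1.44976926e+02]
```

View pics/w8.png

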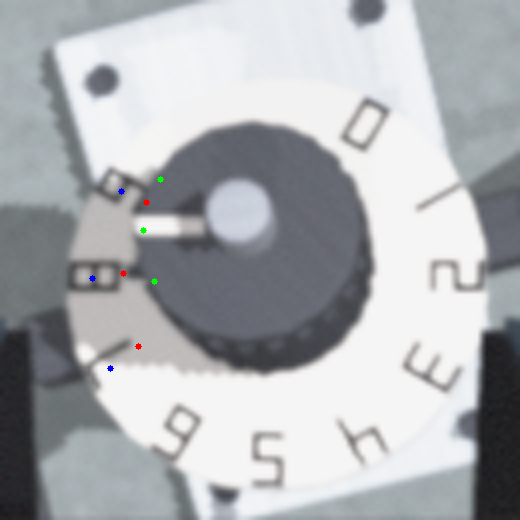

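The pointer and the white line both sit at 8, matching the projected markers. Next I turn the jaws back and go over the bar.

```bash
python3 -m handwheel '[{"gripper":50,"travel":[0,0,0],"twist":0.118},{"gripper":50,"travel":[0,0,0],"twist":0.118},{"gripper":50,"travel":[0,0,0],"twist":0.118},{"gripper":50,"travel":[0,0,0],"twist":0.118},{"gripper":50,"travel":[0,0,0],"twist":0.118}]'
python3 -m handwheel '[{"gripper":50,"travel":[0,0,0],"twist":0.118},{"gripper":50,"travel":[0,0,0],"twist":0.118},{"gripper":50,"travel":[0,0,0],"twist":0.118},{"gripper":50,"travel":[0,0,0],"twist":0.118},{"gripper":50,"travel":[0,0,0],"twist":0.118}]'
python3 -m handwheel '[{"gripper":50,"travel":[0,0,0],"twist":0.118},{"gripper":50,"travel":[0.001,0.036,0],"twist":0},{"gripper":50,"travel":[0,0.036,0],"twist":0},{"gripper":50,"travel":[0,0.0365,0],"twist":0},{"gripper":50,"travel":[0,0,0],"twist":0}]'
python3 - <<'E'
from h import *
s0=env.state()
F={c:env.grab_frame(c) for c in("wrist","scene","side")};s=env.state();print(s["ee_pos"],s["ee_rot"])
rs=[]
for c in F:
  for d in env.pinpoint(c,"bail_bar")[:1]: print(c,np.round(d["uv"]),d["confidence"],onz(ray(F[c],d["uv"]),172)); rs.append(ray(F[c],d["uv"]))
if len(rs)>1: print(tri(rs))
E
```

```text
time_s: 16.08
ee_pos: [552.7, 90.4, 460.8]
ee_rot: [-179.8, -0.0, 110.8]
force: [0.3, 0.1, 0.0]
gripper_width: 45.3
time_s: 16.5
ee_pos: [552.7, 90.4, 460.8]
ee_rot: [-179.8, 0.1, 77.0]
force: [-0.2, 0.8, -0.9]
gripper_width: 45.5
time_s: 16.92
ee_pos: [660.1, 53.2, 458.3]
ee_rot: [-180.0, 0.2, 70.5]
force: [-0.7, 0.3, -0.9]
gripper_width: 45.6
[655.43339578  55.26810184 460.55902104] [-1.79774329e+02  9.55982347e-02  7.05666554e+01]
wrist [318. 242.] 0.64 [656.00968409  55.02443194 172.        ]
scene [306. 272.] 0.81 [646.92723963  52.80804675 172.        ]
side [350. 185.] 0.74 [656.25887161  68.59704366 172.        ]
(array([653.16135699,  58.4004685 , 180.05037898]), [np.float64(3.9252353617381193), np.float64(1.7672140783627874), np.float64(4.9129420383699385)])
```

```bash
python3 -m handwheel '[{"gripper":50,"travel":[0,0,0.03],"twist":0},{"gripper":50,"travel":[0,0,0.03],"twist":0},{"gripper":50,"travel":[0,0,0.03],"twist":0},{"gripper":50,"travel":[0,0,0.02],"twist":0},{"gripper":31,"travel":[0,0,0],"twist":0}]' 10
python3 -m handwheel '[{"gripper":31,"travel":[0,0,0],"twist":0},{"gripper":31,"travel":[0,-0.005,0],"twist":0},{"gripper":31,"travel":[0,-0.0056,-0.0076],"twist":0},{"gripper":31,"travel":[0,-0.004,-0.007],"twist":0},{"gripper":31,"travel":[0,-0.0042,-0.0072],"twist":0}]'
python3 -m handwheel '[{"gripper":31,"travel":[0,-0.0052,-0.0065],"twist":0},{"gripper":31,"travel":[0,-0.0053,-0.006],"twist":0},{"gripper":31,"travel":[0,-0.0095,-0.008],"twist":0},{"gripper":31,"travel":[0,-0.01,-0.007],"twist":0},{"gripper":31,"travel":[0,-0.011,-0.0055],"twist":0}]'
python3 - <<'E'
from h import *
F={c:env.grab_frame(c) for c in("scene","side")};rs=[]
for c in F:
  for d in env.pinpoint(c,"bail_bar")[:1]: print(c,np.round(d["uv"]),d["confidence"]); rs.append(ray(F[c],d["uv"]))
if len(rs)>1: print(tri(rs))
E
```

```text
time_s: 17.63
ee_pos: [653.3, 55.9, 348.3]
ee_rot: [-179.5, 0.2, 70.6]
force: [-0.9, -0.5, 0.2]
gripper_width: 41.3
time_s: 18.05
ee_pos: [638.0, 61.6, 377.8]
ee_rot: [179.6, -0.1, 70.6]
force: [4.6, -2.5, 0.8]
gripper_width: 28.2
time_s: 18.47
ee_pos: [599.3, 75.3, 411.8]
ee_rot: [179.5, -0.2, 70.6]
force: [3.4, -0.2, 2.1]
gripper_width: 28.5
scene [326. 240.] 0.62
side [334. 170.] 0.83
(array([607.52304686,  75.82770696, 233.20247614]), [np.float64(0.8675670274763719), np.float64(0.867567027476243)])
```

```bash
python3 -m handwheel '[{"gripper":31,"travel":[0,-0.011,-0.002],"twist":0},{"gripper":31,"travel":[0,-0.012,-0.001],"twist":0},{"gripper":31,"travel":[0,-0.012,-0.001],"twist":0},{"gripper":31,"travel":[0,-0.008,0.0005],"twist":0},{"gripper":31,"travel":[0,-0.008,0.001],"twist":0}]'
python3 -m handwheel '[{"gripper":31,"travel":[0,-0.008,0.0018],"twist":0},{"gripper":31,"travel":[0,-0.008,0.0025],"twist":0},{"gripper":31,"travel":[0,-0.006,0.0025],"twist":0},{"gripper":31,"travel":[0,-0.004,0.002],"twist":0},{"gripper":31,"travel":[0,0,0],"twist":0}]'
python3 -m handwheel '[{"gripper":31,"travel":[0,-0.003,0.0012],"twist":0},{"gripper":31,"travel":[0,0,0],"twist":0}]'
python3 -m handwheel '[{"gripper":31,"travel":[0,-0.003,0.001],"twist":0},{"gripper":31,"travel":[0,0,0],"twist":0}]'
```

```text
time_s: 19.08
ee_pos: [549.6, 92.8, 410.0]
ee_rot: [-180.0, 0.0, 70.6]
force: [1.1, -0.6, 0.3]
gripper_width: 28.4
time_s: 19.5
ee_pos: [525.4, 101.3, 400.5]
ee_rot: [-179.9, 0.0, 70.6]
force: [-0.3, 0.6, -0.7]
gripper_width: 28.3
time_s: 19.67
ee_pos: [523.3, 102.1, 399.7]
ee_rot: [-180.0, 0.0, 70.6]
force: [0.3, 0.5, 0.5]
gripper_width: 28.3
time_s: 19.83
ee_pos: [520.6, 103.0, 398.7]
ee_rot: [-180.0, 0.0, 70.6]
force: [1.6, -0.8, 0.2]
gripper_width: 28.4
```

```bash
for i in 1; do
python3 -m handwheel '[{"gripper":31,"travel":[0,-0.003,0.001],"twist":0},{"gripper":31,"travel":[0,0,0],"twist":0}]'
python3 -m handwheel '[{"gripper":31,"travel":[0,-0.003,0],"twist":0},{"gripper":31,"travel":[0,0,0],"twist":0}]'
done
```

```text
time_s: 20.0
ee_pos: [519.0, 103.5, 398.5]
ee_rot: [179.6, -0.0, 70.6]
force: [6.7, -2.3, -1.7]
gripper_width: 28.4
time_s: 20.17
ee_pos: [517.8, 103.9, 398.5]
ee_rot: [179.3, -0.0, 70.6]
force: [12.9, -6.7, -6.1]
gripper_width: 28.5
```

The force rises steeply against the stop (about 15 N), so the bail is home. I back off, open, lift and check.

```bash
python3 -m handwheel '[{"gripper":31,"travel":[0,0.005,0],"twist":0},{"gripper":40,"travel":[0,0.004,0],"twist":0},{"gripper":44,"travel":[0,0,0],"twist":0},{"gripper":44,"travel":[0,0,0],"twist":0},{"gripper":44,"travel":[0,0,-0.01],"twist":0}]'
python3 -m handwheel '[{"gripper":44,"travel":[0,0,-0.02],"twist":0},{"gripper":44,"travel":[0,0,-0.03],"twist":0},{"gripper":44,"travel":[0,0,-0.03],"twist":0},{"gripper":44,"travel":[0,-0.03,0],"twist":0},{"gripper":44,"travel":[0,-0.03,0],"twist":0}]'
python3 -m handwheel '[{"gripper":44,"travel":[0,0,0],"twist":0},{"gripper":44,"travel":[0,0,0],"twist":0},{"gripper":44,"travel":[0,0,0],"twist":0}]'
python3 - <<'E'
from h import *
F={c:env.grab_frame(c) for c in("scene","side","wrist")};rs=[]
for c in F:
  for d in env.pinpoint(c,"bail_bar")[:1]: print(c,np.round(d["uv"]),d["confidence"],onz(ray(F[c],d["uv"]),223.6)); rs.append(ray(F[c],d["uv"]))
if len(rs)>1: print(tri(rs))
a=cv2.resize(F["scene"]["frame"][190:290,300:400],(400,400),interpolation=cv2.INTER_CUBIC)
b=cv2.resize(F["wrist"]["frame"][120:320,280:480],(400,400))
save("w9.png",np.hstack([a,b])); print(env.state()["force"],env.state()["ee_pos"])
E
```

```text
time_s: 20.58
ee_pos: [522.8, 102.0, 406.4]
ee_rot: [-179.7, 0.1, 70.6]
force: [-0.6, 0.0, 0.4]
gripper_width: 40.2
time_s: 21.0
ee_pos: [466.9, 122.1, 490.5]
ee_rot: [179.8, -0.2, 70.5]
force: [-1.0, 0.7, -0.5]
gripper_width: 40.3
time_s: 21.25
ee_pos: [466.9, 122.0, 488.7]
ee_rot: [179.9, -0.0, 70.6]
force: [-0.6, -0.8, -0.2]
gripper_width: 40.3
scene [359. 221.] 0.97 [522.91677174 105.55285758 223.6       ]
side [297. 180.] 0.67 [531.05728199 106.75728585 223.6       ]
wrist [408. 251.] 0.67 [525.23209161 101.72352733 223.6       ]
(array([526.21625479, 104.19214414, 226.84436686]), [np.float64(2.5819858787665413), np.float64(2.375667692504142), np.float64(1.9317375526565181)])
[ 0.04229605 -0.79132669 -0.6321338 ] [467.54328461 121.79247535 487.6943828 ]
```

View pics/w9.png

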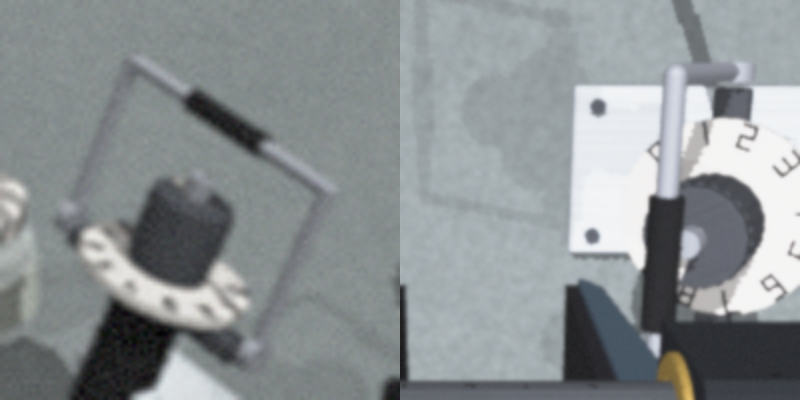

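The bail stands home over the nose and the white line points at 8. The gripper is clear, so I hand in.

```bash
python3 -c "
from workcell import env
print(env.job_done())"
```

```text
the job is handed in; nothing more can be done
None
```

The driver's collar is set to 8, the bail is home over the nose, and the job was handed in at about 21 s of robot time (limit 72 s).

- **Bolt:** Of the three dishes, the farthest from the base, at about (487, 420), was the only one holding a bolt. Its tip measured about 72 mm above the bench, so it is the long bolt and the collar goes to 8.
- **Moves:** I swung the bail back and turned the collar from 6 to 8. I then swung the bail home until it met its stop at about 15 N, let go and lifted clear.
- **Collar:** The first stroke left the collar reading about 7.3–7.5, so I added a second one. After that, the pointer and the white line both matched the projected marks for 8. In the last picture the line still points at 8, though the bail partly covers it.
- **Bail:** The last camera fix put the bar at (526, 104, 227), against an expected home of about (527, 100, 224). The cameras disagreed with each other by about 2–3 mm. In the pictures the bail sits slightly closer to the robot than at the start, so it may have begun a few degrees open.
- **Other objects:** I did not go near the bolts or anything else on the bench, and saw no unexpected contact forces. I did not re-measure their positions at the end.

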